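# Clamp a glued cardboard block in the model studio's screw press

## Robot

A 6-joint arm with a two-finger parallel gripper is mounted at the origin on the work surface. World frame = base frame: x ahead of the robot, y to its left, z up, the work surface at z = 0. Lengths are in m, angles in rad, forces in N, time in s.
With the tool pointing down it reaches from about 0.275 to 0.725 m from the base axis. Payload 5.6 kg.
Tool frame: the origin (TCP) lies on the centre line of the jaws, within the pads' length; the fingertips stand ahead of it and the grasp point (between the pads) is the TCP (manip.nose_length is the x of the fingertips in the tool frame, in m); x points along the fingers, y is the direction in which the jaws open and shut, and the axes are right-handed (so a half turn about x gives the same grasp; the last joint's range is limited). The gripper opens to 85 mm and grips with 20 to 120 N. Pads are 22 mm wide; open, the fingers measure 114 mm over their backs; the gripper's body (76 mm by 85 mm) begins 54 mm behind the grasp point. The pads swing forward as they close: fully open they stand 13 mm farther back than shut.
Start: joints at [-0.94, 0.255, 0.108, 0, -1.424, -0.285], TCP at [0.186, -0.517, 0.25] pointing down, gripper open.
Joint ranges: [-2.95, 2.95], [-1.21, 1.97], [-1.09, 1.5], [-2.87, 1.71], [-2.94, -0.07], [-3.05, 3.05]. Speed limits (rad/s): [2.57, 2.57, 3.14, 3.14, 3.14, 3.14].

## Interface

Orientations are given as a rotation vector (axis times angle).
In Python, from plant import manip gives the robot as it stands.
- The arm moves only by the tool arm_command, never from a script. Its argument "plan" is one flat list of numbers, 7 for each row, row after row: the shift along the tool's x, y, z in cm, then the turn, a rotation vector about the tool's x, y, z in degrees, then the finger opening in cm, from 0 to 8.54. In form: [tx, ty, tz, ax, ay, az, grip, tx, ty, tz, ax, ay, az, grip, ...]. A call has 1 to 20 rows; each row shifts and turns the commanded pose from where the row before left it, along the tool's axes as they then stand; what a row does not reach is not made up. A row lasts 1/10 s, in which the tool goes at most 50 mm and 8.59 degrees, less where a joint would pass 70% of its speed; a pose out of reach is approached as far as the arm can. A call with a gripper value outside its range is refused whole. The fingers move at their own pace and stop on an object; "force" is the grip in N (left out, the last holds). Time passes only in rows, so rows that do not move let the fingers close. It gives the time, the measured TCP pose, the force and the opening at its end, in the units of the state.
- manip.state(): the state, without advancing time (a new reading comes with each control period).
- manip.read_camera(name): name is "side" or "top" or "wrist"; returns the picture (420x560x3 uint8, blue, green, red); there is no depth.
- manip.camera_info(name): a dict with "fx", "fy", "cx", "cy" (pixels), "R" (3x3) and "t" (3): a world point X has camera coordinates R X + t. Camera axes: x right, y down, z forward; pixel columns grow to the right and rows downward; lengths in m; the calibration is good to about 2 mm. A picture is of the moment at which its call begins: read the wrist's pose just before it. camera_info takes no time and is no camera call; for the wrist camera it gives the pose at the moment of the call.
- manip.close_job(): hands the job in, once; it reports no verdict.
Trained networks look in the newest picture that a camera, given by its name, has taken for a name from the list of things; names that differ only in an ending like _2 or _b are one class to them, and where a whole thing is asked for, a point or a joint stands for the part that bears it (a point fixed in the world has none). Each returns a list of dicts, best first, with "conf" (0 to 1); they miss things now and then, are a little off and sometimes report something else, mostly with a low value. They report only what shows in the picture. A call takes as long as a camera call. They do not tell look-alikes from the thing itself.
- manip.recognise(name, camera): "uv" ([column, row] in pixels, amid what is visible of it).
- manip.regions_of(name, camera): "mask" (420x560 bool, what is visible of it) and "uv" ([column, row] in pixels, amid what is visible of it).
The state is a dict: "time": time; "joint_pos": joint angles; "qd": joint speeds; "joint_efforts": joint torques, N m; "ee_pos": TCP position; "orientation": TCP orientation; "wrist_force": force on the tool from outside, world axes, zero at the start; "torque": the same for the moment, N m; "gripper_width": opening from 0.0 (shut) to 1.0 (fully open).
Only numpy, scipy, OpenCV 4.12 (cv2) and the standard library are available. Lean on these libraries where they do the work, as an engineer would, in place of code of your own. Each camera call takes 0.05 s, during which the arm holds its last target.

## Task

The long layered cardboard block has just been glued: lay it flat along the bed of the screw press, centred under the foot, with its end up against the end stop. Then turn the press's T-handle clockwise until you feel the resistance rise and the foot's spring is about half squeezed, so that the block is clamped firmly but never crushed by a fully squeezed spring. Let go of everything and leave the other things on the table where they are.

Things in the scene. Friction and masses are not known exactly. Their poses are not given: they have to be found in the camera images.
- block_center (a point): Centre of the long glued block: a plain layered stack of brown cardboard and dark grey board, rigid, 200 mm long (its x axis) x 44 mm wide (y) x 40 mm high (z), about 0.2 kg (varies). It lies flat on the table, so its centre is 20 mm above it. The two ends are alike.
- press_seat (a point): Where the block's centre belongs in the fixed screw press (block flat on the bed, end against the stop), 50 mm above the table. x runs along the bed to the end stop, z up. In this frame the grey bed, 90 mm wide, top 30 mm above the table, spans x -120 to +115 mm; the end stop's face is at x +100 mm (24 mm high, 60 mm wide); the screw's axis is at x +55, y 0.
- press_arm (a point): Centre of the top of the press's arm, on the vertical screw's axis, 148 mm above the table; axes as press_seat. The arm is 44 mm wide in x (-22 to +22), spans y -25 to +80 mm, underside 118 mm above the table; a nut on it reaches 154 mm. The column carrying it is at y +45 to +80, x -25 to +25 mm, down to the table. The -y side and the -x end are open.
- handle_bar (a point): Centre of the T-handle's steel bar on top of the screw: a level bar 90 mm long (this frame's x axis; ball ends make it 105 mm), 14 mm wide (y), 16 mm high, on a 13 mm stem with a rubber hub: the bar leads the screw by 1 rad per 3 N m and springs back when let go. It is on the screw's axis, 195 mm above the table when the screw reads 0, and sinks 5 mm for each radian turned clockwise.
- screw (a joint): Turn of the screw, rad, growing clockwise from above (tightening), -0.5 to 4.2, starts at 0 to 0.9. At 0 the bar's x axis is along press_seat's x. Stays where left. Turns freely at about 0.1 N m, rising to about 0.3 with the foot's spring half squeezed. The foot's underside is 79 mm above the table at 0 and sinks 5 mm per rad, meeting the block on the bed (top at 70 mm) at 1.8 rad.
- foot: Round steel pressing foot under the screw, 40 mm across, 10 mm thick; origin at the centre of its underside. It turns with the screw and hangs below the screw's collar on a coil spring, with a 10 mm open gap for the spring; the spring pushes 8 N per mm of squeeze (one radian of handle squeezes it 5 mm, 40 N) and the gap closes entirely at 80 N.
- offcut: Bystander: short offcut of the same layered cardboard, 85 x 60 x 40 mm; origin at the centre of its underside.
- glue: Bystander: white glue bottle, 54 mm across, 130 mm tall; origin at the centre of its underside.
- tape: Bystander: roll of clear tape lying flat, 90 mm across, 24 mm high; origin at the centre of its underside.
- maquette: Bystander: small white model house on a slab, 110 x 80 mm, 63 mm high; origin at the centre of its underside.
- pencup: Bystander: grey pencil cup, 72 mm across, with pencils up to 180 mm high; origin at the centre of its underside.
- driver: Bystander: screwdriver with black handle, 190 mm long, lying; its long axis is x; origin at the centre of its length, on its underside.
- sander: Bystander: cork sanding block 100 x 60 x 32 mm; origin at the centre of its underside.
Things that resemble listed ones, but are neither listed nor needed, are in the scene too. Several things look just like the part that bears block_center: the one meant starts farthest to the robot's left.

How it is judged:
By the outcome, as a careful person would: the job done as asked, in the order asked, and still so for the second after the job is handed in, with the robot touching nothing.
It also fails if it takes over 64 s, if anything falls off the work surface, if the arm or the gripper's body presses on something with over 40 N, if the wrist force passes 120 N, or if a joint passes its speed limit or range.

## Working session

There is one attempt and no reset: what is moved stays moved. The work goes in short steps, Python scripts to look and compute and a tool call to move; the robot and the scene stay as the last step left them, time stands still between calls to the robot, and variables do not carry over. Pictures are saved under pics/ and viewed, and the job is handed in when it is done.

Besides the shell and the picture viewer there is one more tool, called after "Emit:" as a command line: name --argument value ..., lists and objects as JSON in quotes. arm_command: Moves the arm, as the interface text tells. Its arguments: {"type":"object","properties":{"plan":{"type":"array"},"force":{"type":"number"}},"required":["plan"]}

```bash
mkdir -p pics; ls
python3 - <<'E'
from plant import manip
import cv2,numpy as np
s=manip.state();print(s)
for n in ["top","side"]:
    im=manip.read_camera(n);cv2.imwrite(f"pics/{n}0.png",im)
    i=manip.camera_info(n);print(n,i['fx'],i['cx'],i['cy'],np.round(i['R'],4).tolist(),np.round(i['t'],4).tolist())
    for t in ["block_center","handle_bar","foot","press_arm","offcut"]:
        print(t,[(np.round(d['uv']),round(d['conf'],2)) for d in manip.recognise(t,n)][:5])
print(manip.state()['time'],manip.nose_length)
E
```

```text
pics
{'time': 0.0, 'joint_pos': array([-9.40392545e-01,  2.55732079e-01,  1.06994868e-01, -5.12531690e-04,
       -1.42390647e+00, -2.84603828e-01]), 'qd': array([ 0.00029165, -0.00190082, -0.00030432, -0.00131668,  0.00014885,
       -0.00112395]), 'joint_efforts': array([-4.98312220e-04, -3.86626482e+01,  2.37935722e+01,  5.36548510e+00,
       -6.42914325e-03,  4.91485321e-05]), 'ee_pos': array([ 0.18632972, -0.51697409,  0.24939404]), 'orientation': array([-0.26981646,  1.55407985,  0.27278383]), 'wrist_force': array([ 0.53758576, -0.41580771,  0.18018385]), 'torque': array([-0.00534348, -0.03480941, -0.01316208]), 'gripper_width': 1.0002743243958063}
top 489.7925246763136 273.0206032467179 208.425735871686 [[0.0211, -0.9997, 0.0104], [-0.9872, -0.0225, -0.158], [0.1582, -0.0069, -0.9874]] [0.0116, 0.5023, 1.5241]
block_center [(array([375., 309.]), 0.84), (array([330., 207.]), 0.74)]
handle_bar [(array([329., 208.]), 0.71)]
foot []
press_arm [(array([227., 193.]), 0.96), (array([226., 169.]), 0.4)]
offcut [(array([323., 160.]), 0.7)]
side 524.1272460580484 278.7534763210963 211.6242995179732 [[0.7629, -0.6466, 0.003], [-0.3947, -0.4693, -0.7899], [0.5122, 0.6014, -0.6132]] [-0.3439, 0.3162, 1.4356]
block_center [(array([286., 365.]), 0.73)]
handle_bar []
foot [(array([279., 193.]), 0.64)]
press_arm [(array([268., 208.]), 0.87)]
offcut []
0.6 0.019
```

View pics/top0.png

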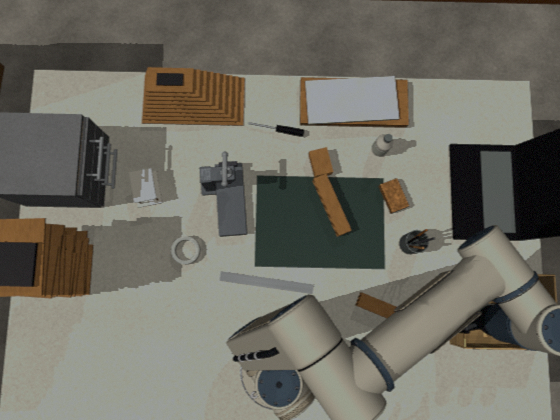

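View pics/side0.png

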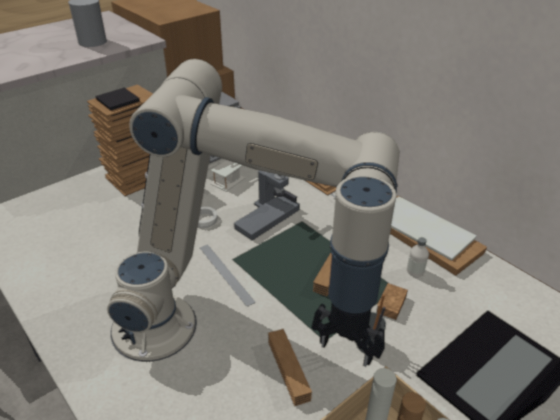

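```bash
cat > h.py <<'E'
from plant import manip
import cv2,numpy as np
from scipy.spatial.transform import Rotation as Ro
def ray(n,uv,z,i=None):
    i=i or manip.camera_info(n);R=np.array(i['R']);t=np.array(i['t'])
    d=R.T@np.array([(uv[0]-i['cx'])/i['fx'],(uv[1]-i['cy'])/i['fy'],1]);c=-R.T@t
    return c+d*(z-c[2])/d[2]
def proj(n,X,i=None):
    i=i or manip.camera_info(n);p=np.array(i['R'])@np.array(X)+np.array(i['t'])
    return np.array([p[0]/p[2]*i['fx']+i['cx'],p[1]/p[2]*i['fy']+i['cy']])
E
python3 - <<'E'
from h import *
im=cv2.imread("pics/top0.png")
a=cv2.resize(im[130:270,180:420],None,fx=3.3,fy=3.3,interpolation=cv2.INTER_CUBIC);cv2.imwrite("pics/c1.png",a)
a=cv2.resize(im[150:245,190:260],None,fx=6,fy=6,interpolation=cv2.INTER_CUBIC);cv2.imwrite("pics/c2.png",a)
print(ray("top",(331,207),.04),ray("top",(375,305),.04))
E
```

```text
[ 0.51071051 -0.16269985  0.04      ] [ 0.20577299 -0.30006817  0.04      ]
```

View pics/c1.png

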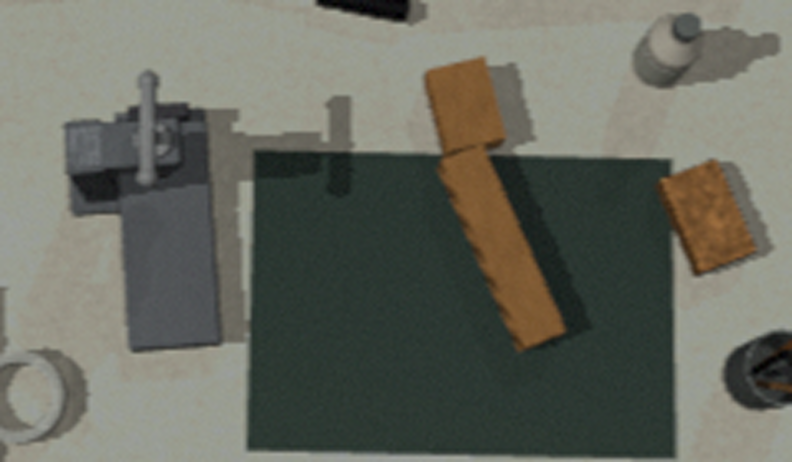

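View pics/c2.png

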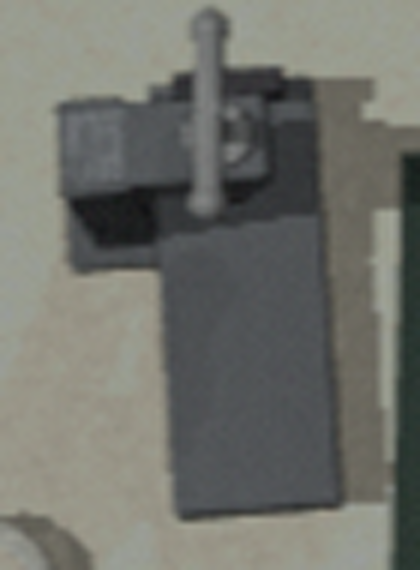

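Run:
```python
from h import *
for p in [(440,165),(487,148),(565,332),(520,350)]:
    print('blk',ray("top",(p[0]/3.3+180,p[1]/3.3+130),.04))
for p in [(180,510),(340,498),(317,105),(163,240)]:
    print('bed',ray("top",(p[0]/6+190,p[1]/6+150),.03))
for p in [(209,20),(206,203)]:
    print('bar',ray("top",(p[0]/6+190,p[1]/6+150),.193))
for p in [(120,100),(268,95),(268,165)]:
    print('arm',ray("top",(p[0]/6+190,p[1]/6+150),.148))
s=manip.state();R=Ro.from_rotvec(s['orientation']).as_matrix();print(R.round(3))
i=manip.camera_info("wrist");Rc=np.array(i['R']);c=-Rc.T@np.array(i['t']);print('cam in tool',R.T@(c-s['ee_pos']),(Rc@R).round(3),i['fx'])
```

```text
blk [ 0.59767001 -0.10543938  0.04      ]
blk [ 0.6157718  -0.15136584  0.04      ]
blk [ 0.43621705 -0.22712934  0.04      ]
blk [ 0.41786658 -0.18378399  0.04      ]
bed [0.41399102 0.18942585 0.03      ]
bed [0.42227236 0.10481522 0.03      ]
bed [0.63610813 0.12363363 0.03      ]
bed [0.55959821 0.20414156 0.03      ]
bar [0.63736003 0.16810826 0.193     ]
bar [0.54625988 0.16621286 0.193     ]
arm [0.60735895 0.21549132 0.148     ]
arm [0.61169027 0.14149238 0.148     ]
arm [0.57579304 0.14028883 0.148     ]
[[ 0.    -0.339  0.941]
 [ 0.     0.941  0.339]
 [-1.     0.     0.   ]]
cam in tool [-0.12362898  0.00038007 -0.08059132] [[-0.001  1.    -0.   ]
 [-0.312  0.     0.95 ]
 [ 0.95   0.001  0.312]] 314.6246325028242
```

Emit:
arm_command --plan '[0, 1.76, 2.9, 0, 0, 0, 8.54, 0, 1.76, 2.9, 0, 0, 0, 8.54, 0, 1.76, 2.9, 0, 0, 0, 8.54, 0, 1.76, 2.9, 0, 0, 0, 8.54, 0, 1.76, 2.9, 0, 0, 0, 8.54, 0, 1.76, 2.9, 0, 0, 0, 8.54, 0, 1.76, 2.9, 0, 0, 0, 8.54, 0, 1.76, 2.9, 0, 0, 0, 8.54, 0, 1.76, 2.9, 0, 0, 0, 8.54, 0, 1.76, 2.9, 0, 0, 0, 8.54, 0, 1.76, 2.9, 0, 0, 0, 8.54, 0, 1.76, 2.9, -3, 0, 0, 8.54, 0, 0, 0, 0, 0, 0, 8.54, 0, 0, 0, 0, 0, 0, 8.54]'

```text
time: 2.0
ee_pos: [0.4425, -0.2003, 0.2502]
orientation: [-0.313, 1.548, 0.313]
wrist_force: [0.5, 0.3, 0.5]
gripper_width: 1.003
```

```bash
cat > look.py <<'E'
from h import *
import sys
s=manip.state()
R=Ro.from_rotvec(s['orientation']).as_matrix()
print('t',s['time'],'p',s['ee_pos'].round(4),'psi',np.degrees(np.arctan2(R[1,2],R[0,2])).round(2),'xdown',R[:,0].round(4),'j',s['joint_pos'].round(3),'f',s['wrist_force'].round(1),'tq',s['torque'].round(2),'w',round(s['gripper_width'],3))
for n in sys.argv[2:]:
    i=manip.camera_info(n);im=manip.read_camera(n);nm=f"pics/{n}_{sys.argv[1]}.png";cv2.imwrite(nm,im)
    np.save(f"pics/{n}_{sys.argv[1]}.npy",np.array(i,dtype=object),allow_pickle=True)
E
python3 look.py a top wrist
```

```text
t 2.0 p [ 0.4425 -0.2003  0.2502] psi 22.89 xdown [-3.e-04 -1.e-04 -1.e+00] j [-0.101  0.128 -0.051  0.    -1.392 -1.07 ] f [0.5 0.3 0.5] tq [-0.03  0.01 -0.03] w 1.003
```

View pics/top_a.png

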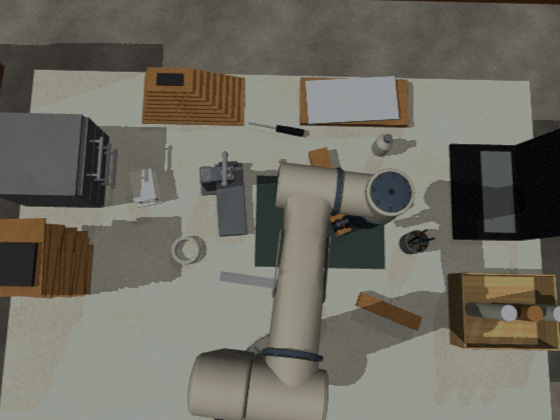

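View pics/wrist_a.png

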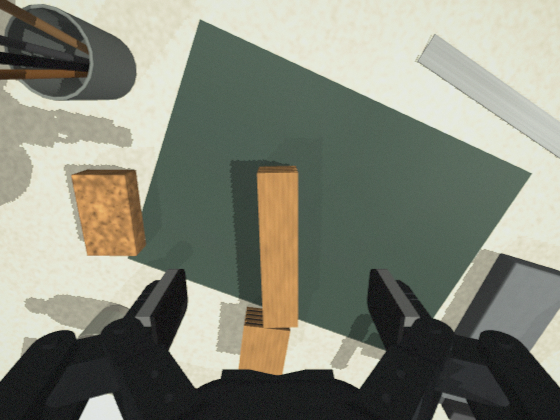

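Run:
```python
from h import *
im=cv2.imread("pics/wrist_a.png")
a=cv2.resize(im[150:350,200:340],None,fx=3,fy=3,interpolation=cv2.INTER_CUBIC);cv2.imwrite("pics/c3.png",a)
```

```text
(no output)
```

View pics/c3.png

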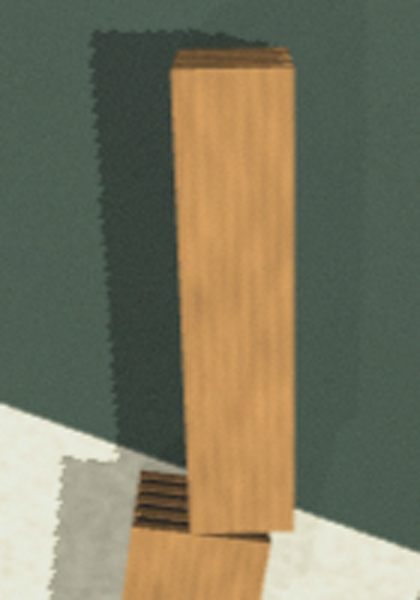

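Run:
```python
from h import *
i=np.load("pics/wrist_a.npy",allow_pickle=True).item()
P=[ray("w",(u/3+200,v/3+150),.04,i) for u,v in [(171,69),(294,69),(294,531),(190,531)]]
for p in P: print(p.round(4))
P=np.array(P);n=(P[0]+P[1])/2;f=(P[2]+P[3])/2;d=f-n;print(np.linalg.norm(d),np.linalg.norm(P[0]-P[1]),np.linalg.norm(P[2]-P[3]),np.degrees(np.arctan2(d[1],d[0])),(n+f)/2)
g=n+d*.035/.2;print('grasp',g)
s=manip.state();R=Ro.from_rotvec(s['orientation']).as_matrix()
print(R.T@(np.r_[g[:2],.026]-s['ee_pos'])*100)
```

```text
[ 0.439  -0.2248  0.04  ]
[ 0.4218 -0.1841  0.04  ]
[ 0.6034 -0.1032  0.04  ]
[ 0.6205 -0.1439  0.04  ]
0.19881334707247783 0.04412465933558516 0.04412863229882979 24.028553909639665 [ 0.52118839 -0.16399724  0.04      ]
grasp [ 0.46217336 -0.19030768  0.04      ]
[22.43744327  0.21736766  2.28877948]
```

Emit:
arm_command --plan '[2, 0.22, 2.29, -1.1, 0, 0, 8.54, 4.2, 0, 0, 0, 0, 0, 8.54, 4.2, 0, 0, 0, 0, 0, 8.54, 4.2, 0, 0, 0, 0, 0, 8.54, 4, 0, 0, 0, 0, 0, 8.54, 2, 0, 0, 0, 0, 0, 8.54, 1, 0, 0, 0, 0, 0, 8.54, 0.8, 0, 0, 0, 0, 0, 8.54, 0, 0, 0, 0, 0, 0, 8.54]'

```text
time: 3.0
ee_pos: [0.4625, -0.1903, 0.0263]
orientation: [-0.327, 1.546, 0.327]
wrist_force: [0.1, 0.2, -0.1]
gripper_width: 0.998
```

```bash
python3 look.py b wrist
```

```text
t 3.0 p [ 0.4625 -0.1903  0.0263] psi 23.87 xdown [ 0.e+00 -1.e-04 -1.e+00] j [-0.076  0.348 -0.385  0.    -0.838 -1.078] f [ 0.1  0.2 -0.1] tq [ 0.05  0.01 -0.02] w 0.998
```

View pics/wrist_b.png

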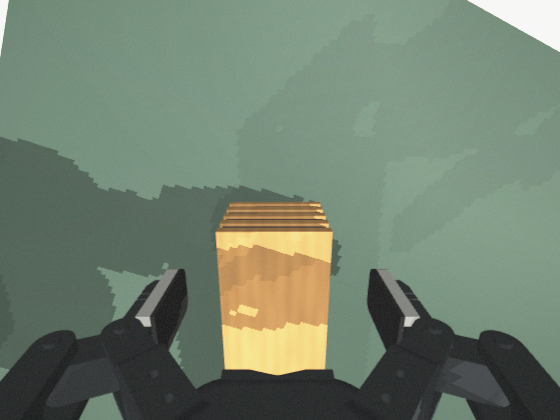

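Emit:
arm_command --plan '[0, 0, 0, 0, 0, 0, 3.5, 0, 0, 0, 0, 0, 0, 3.5, 0, 0, 0, 0, 0, 0, 3.5, 0, 0, 0, 0, 0, 0, 3.5, 0, 0, 0, 0, 0, 0, 3.5, 0, 0, 0, 0, 0, 0, 3.5, 0, 0, 0, 0, 0, 0, 3.5, 0, 0, 0, 0, 0, 0, 3.5]' --force 70

```text
time: 3.85
ee_pos: [0.4633, -0.1901, 0.0273]
orientation: [-0.328, 1.544, 0.327]
wrist_force: [-0.3, 0.0, 6.4]
gripper_width: 0.506
```

Emit:
arm_command --plan '[-0.1, 0, -0.4, 0, 0, 0, 3.5, -0.1, 0, -0.6, 0, 0, 0, 3.5, -0.2, 0, -1, 0, 0, 0, 3.5, -1, 0, -1, 0, 0, 0, 3.5, -2, 0, 0, 0, 0, 0, 3.5, -3, 0, 0, 0, 0, 0, 3.5, -3, 0, 0, 0, 0, 0, 3.5, -3, 0, 0, 0, 0, 0, 3.5, 0, 0, 0, 0, 0, 0, 3.5]'

```text
time: 4.75
ee_pos: [0.4368, -0.2032, 0.1552]
orientation: [-0.331, 1.538, 0.324]
wrist_force: [0.9, -0.4, -1.8]
gripper_width: 0.506
```

```bash
python3 look.py c wrist side top
```

```text
t 4.75 p [ 0.4368 -0.2032  0.1552] psi 23.93 xdown [ 0.0084 -0.0026 -1.    ] j [-0.108  0.168 -0.252  0.002 -1.142 -1.046] f [ 0.9 -0.4 -1.8] tq [-0.02 -0.01 -0.02] w 0.506
```

View pics/wrist_c.png

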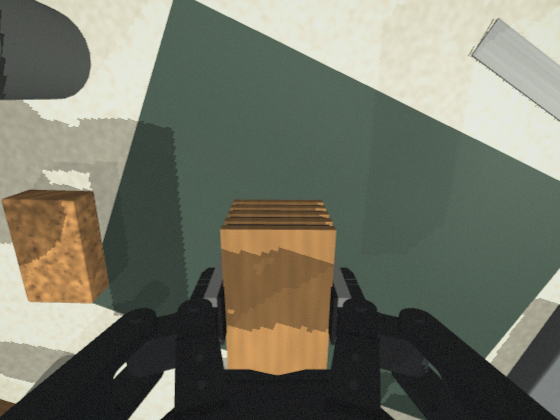

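View pics/side_c.png

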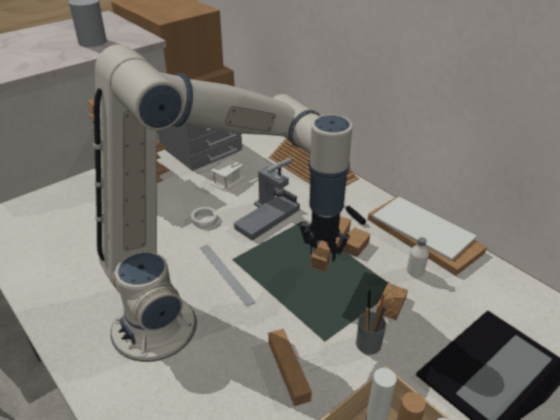

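View pics/top_c.png

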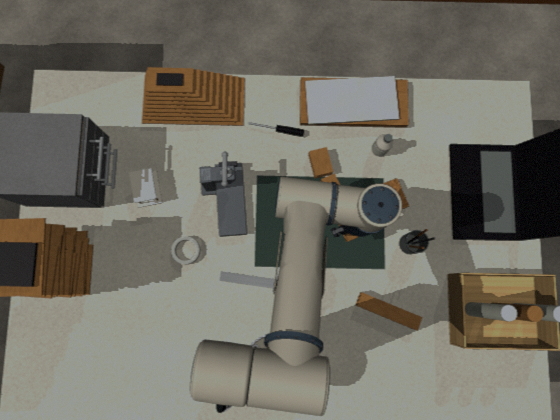

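Emit:
arm_command --plan '[-0.6, 2.2, 1.1, 0, 0, 0, 3.5, -0.6, 3.5, 1.8, 0, 0, 0, 3.5, -0.6, 3.5, 1.8, 0, 0, 0, 3.5, -0.6, 3.5, 1.8, 0, 0, 0, 3.5, -0.6, 3.5, 1.8, 0, 0, 0, 3.5, -0.5, 2.6, 1.5, 0, 0, 0, 3.5, 0, 1, 0.4, 4, 0, 0, 3.5, 0, 0, 0, 6, 0, 0, 3.5, 0, 0, 0, 6, 0, 0, 3.5, 0, 0, 0, 3, 0, 0, 3.5, 0, 0, 0, 0, 0, 0, 3.5, 0, 0, 0, 0, 0, 0, 3.5]'

```text
time: 6.1
ee_pos: [0.4474, 0.02, 0.1844]
orientation: [-0.069, 1.572, 0.068]
wrist_force: [-0.5, -0.3, -2.5]
gripper_width: 0.502
```

```bash
python3 look.py d wrist side
```

```text
t 6.1 p [0.4474 0.02   0.1844] psi 4.99 xdown [-2.1e-03 -5.0e-04 -1.0e+00] j [ 0.397  0.087 -0.268 -0.    -1.218 -1.88 ] f [-0.5 -0.3 -2.5] tq [-0.06  0.13  0.03] w 0.502
```

View pics/wrist_d.png

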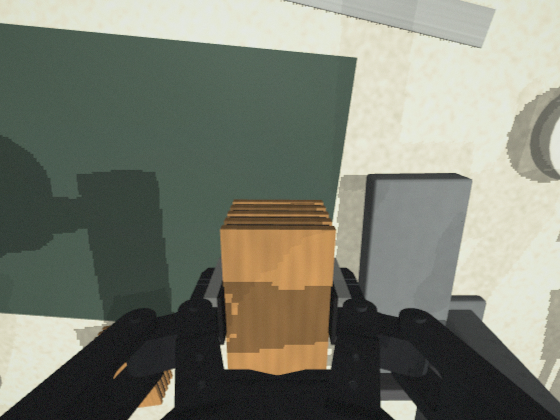

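View pics/side_d.png

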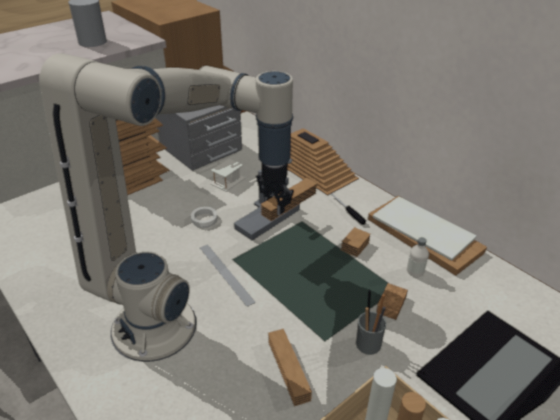

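Run:
```python
from h import *
im=cv2.imread("pics/wrist_d.png")
a=cv2.resize(im[160:340,340:520],None,fx=3.3,fy=3.3,interpolation=cv2.INTER_CUBIC);cv2.imwrite("pics/c4.png",a)
```

```text
(no output)
```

View pics/c4.png

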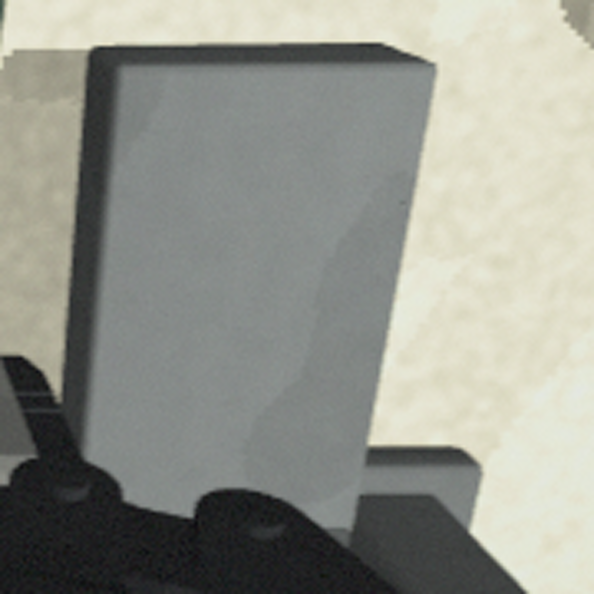

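Run:
```python
from h import *
i=np.load("pics/wrist_d.npy",allow_pickle=True).item()
P=np.array([ray("w",(u/3.3+340,v/3.3+160),.03,i) for u,v in [(118,64),(84,452),(436,66),(355,528)]])
print(P.round(4))
for a,b in [(0,1),(2,3)]:
    d=P[b]-P[a];print(np.degrees(np.arctan2(d[1],d[0])))
d=P[2]-P[0];print(np.linalg.norm(d),np.degrees(np.arctan2(d[1],d[0]))-90)
for ang in (4.3,5.0,):
    u=np.array([np.cos(np.radians(ang)),np.sin(np.radians(ang))]);m=(P[0]+P[2])[:2]/2
    print(ang,'seat',m+.12*u,'screw',m+.175*u)
# block geometry in gripper: near-end top corners
s=manip.state();R=Ro.from_rotvec(s['orientation']).as_matrix()
for uv in [(221,228),(335,228)]:
    p=ray("w",uv,s['ee_pos'][2]+.014,i);print('blk near in tool',R.T@(p-s['ee_pos']))
```

```text
[[0.4214 0.1075 0.03  ]
 [0.5434 0.1196 0.03  ]
 [0.4143 0.1943 0.03  ]
 [0.5635 0.2104 0.03  ]]
5.645728797906891
6.154531523205543
0.08702843356957163 4.636854627557099
4.3 seat [0.5374961  0.15989692] screw [0.59234128 0.16402075]
5.0 seat [0.53737725 0.16135816] screw [0.59216795 0.16615172]
blk near in tool [-0.01395515 -0.02060889 -0.03786386]
blk near in tool [-0.01396201  0.02188009 -0.03789382]
```

Emit:
arm_command --plan '[0, 0, -1.4, 0, 0, 0, 3.5, 0, 0, -2.6, 0, 0, 0, 3.5, 0, 0.6, -2.6, 0, 0, 0, 3.5, 0, 2, -1.44, 0, 0, 0, 3.5, 0, 3, 0, 0, 0, 0, 3.5, 0, 3, 0, 0, 0, 0, 3.5, 0, 3, 0, 0, 0, 0, 3.5, 0, 1.5, 0, -0.4, 0, 0, 3.5, 1.5, 0, 0, 0, 0, 0, 3.5, 2.5, 0, 0, 0, 0, 0, 3.5, 2.5, 0, 0, 0, 0, 0, 3.5, 1.5, 0, 0, 0, 0, 0, 3.5, 1, 0, 0, 0, 0, 0, 3.5, 0, 0, 0, 0, 0, 0, 3.5, 0, 0, 0, 0, 0, 0, 3.5]'

```text
time: 7.7
ee_pos: [0.3572, 0.1442, 0.0959]
orientation: [-0.073, 1.569, 0.073]
wrist_force: [-0.1, 0.4, -2.2]
gripper_width: 0.505
```

```bash
python3 look.py e wrist side top
```

```text
t 7.7 p [0.3572 0.1442 0.0959] psi 5.34 xdown [ 9.e-04  3.e-04 -1.e+00] j [ 7.960e-01  4.600e-02 -5.640e-01  1.000e-03 -9.610e-01 -2.274e+00] f [-0.1  0.4 -2.2] tq [-0.01  0.14  0.01] w 0.505
```

View pics/wrist_e.png

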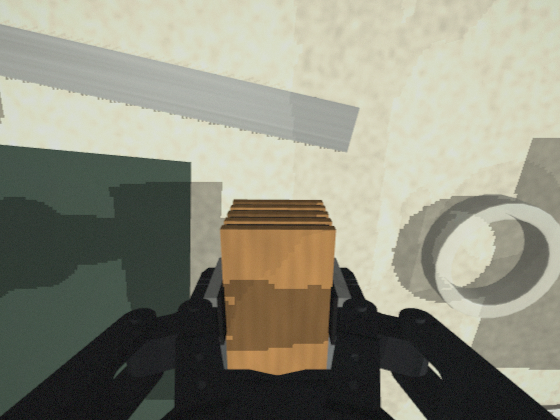

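View pics/side_e.png

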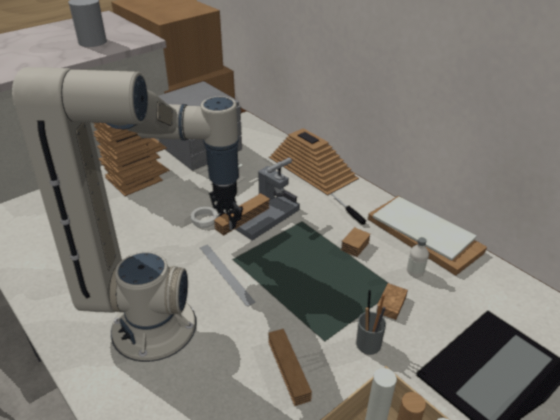

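View pics/top_e.png

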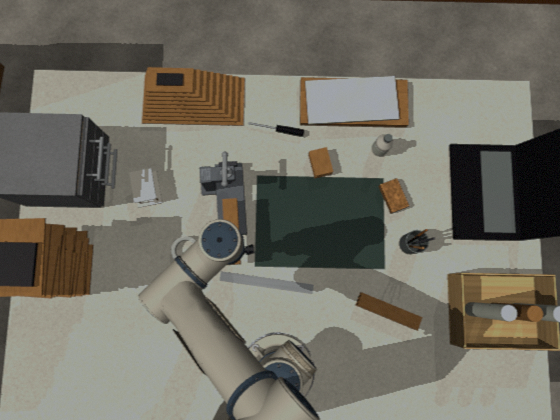

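Run:
```python
from h import *
im=cv2.imread("pics/top_e.png")
a=cv2.resize(im[150:245,190:260],None,fx=6,fy=6,interpolation=cv2.INTER_CUBIC)
s=cv2.imread("pics/side_e.png")[150:245,195:315]
s=cv2.resize(s,None,fx=3,fy=6*95/95/2,interpolation=cv2.INTER_CUBIC)
o=np.zeros((570,790,3),np.uint8);o[:,:420]=a;o[:285,425:785]=s
cv2.imwrite("pics/c5.png",o)
```

```text
(no output)
```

View pics/c5.png

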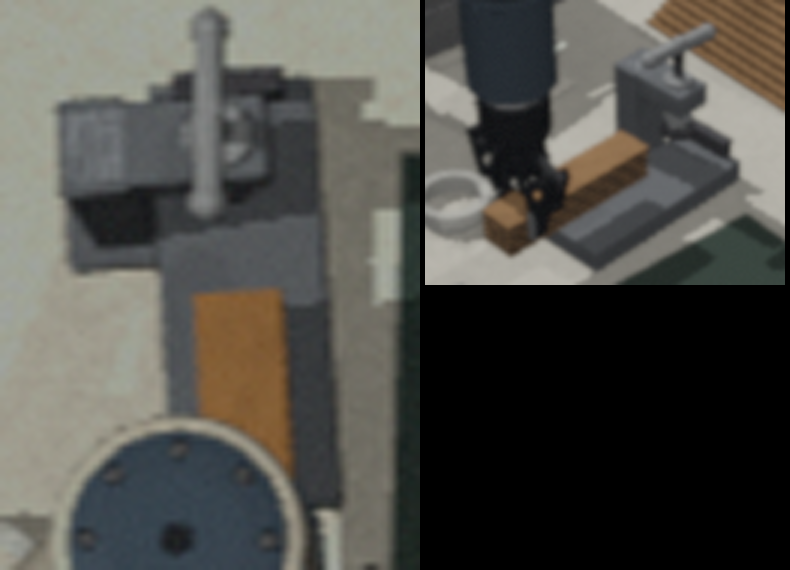

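Run:
```python
from h import *
f=lambda p,z: ray("top",(p[0]/6+190,p[1]/6+150),z)
for p in [(193,294),(283,289),(293,470)]: print('blk',f(p,.109))
for p in [(162,250),(168,415),(319,250),(342,505)]: print('bed',f(p,.03))
for p in [(209,20),(206,205)]: print('bar',f(p,.195))
s=manip.state();R=Ro.from_rotvec(s['orientation']).as_matrix();fr=s['ee_pos']+R@[-.0127,.0006,.162];print('block front predicted',fr)
```

```text
blk [0.51643049 0.17910401 0.109     ]
blk [0.52007231 0.13338775 0.109     ]
blk [0.42740358 0.12530933 0.109     ]
bed [0.55410868 0.20446417 0.03      ]
bed [0.46466678 0.19775887 0.03      ]
bed [0.55606433 0.12008451 0.03      ]
bed [0.41856428 0.10364365 0.03      ]
bar [0.63680947 0.16791456 0.195     ]
bar [0.54485656 0.16598563 0.195     ]
block front predicted [0.51854808 0.1600114  0.10911043]
```

Emit:
arm_command --plan '[1, 0.15, 0, 0, 0, 0, 3.5, 1.5, 0, 0, 0, 0, 0, 3.5, 0.8, 0, 0, 0, 0, 0, 3.5, 0.3, 0, 0, 0, 0, 0, 3.5, 0, 0, 0, 0, 0, 0, 3.5, 0, 0, 0, 0, 0, 0, 3.5]'

```text
time: 8.45
ee_pos: [0.3569, 0.1457, 0.0596]
orientation: [-0.073, 1.569, 0.073]
wrist_force: [-0.8, -0.5, -1.5]
gripper_width: 0.508
```

```bash
python3 look.py f side top
python3 - <<'E'
from h import *
im=cv2.imread("pics/top_f.png")
a=cv2.resize(im[150:245,190:260],None,fx=6,fy=6,interpolation=cv2.INTER_CUBIC)
s=cv2.imread("pics/side_f.png")[150:245,195:315]
s=cv2.resize(s,None,fx=3,fy=3,interpolation=cv2.INTER_CUBIC)
o=np.zeros((570,790,3),np.uint8);o[:,:420]=a;o[:285,425:785]=s
cv2.imwrite("pics/c6.png",o)
E
```

```text
t 8.45 p [0.3569 0.1457 0.0596] psi 5.33 xdown [ 6.e-04  3.e-04 -1.e+00] j [ 0.8    0.098 -0.62   0.    -0.852 -2.278] f [-0.8 -0.5 -1.5] tq [-0.07  0.13 -0.05] w 0.508
```

View pics/c6.png

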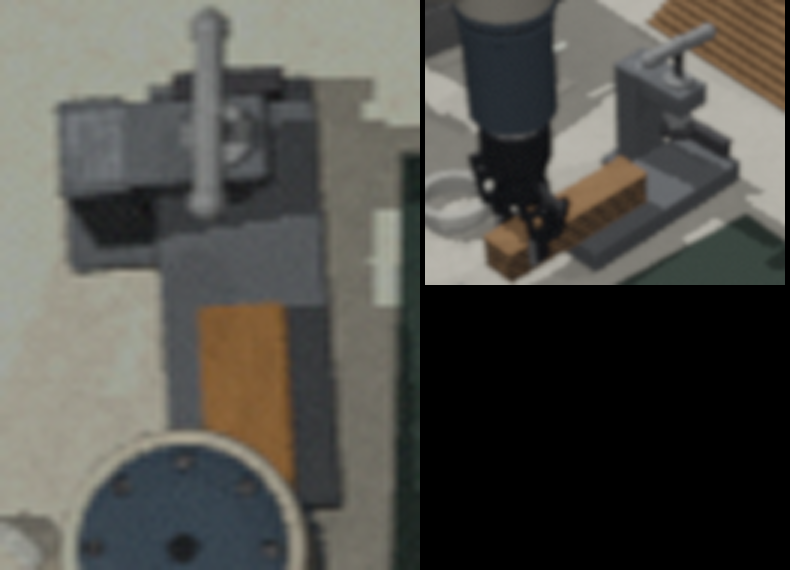

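Run:
```python
from h import *
f=lambda p,z: ray("top",(p[0]/6+190,p[1]/6+150),z)
im=cv2.imread("pics/top_f.png").astype(float)
# edge profile rows 203..208
for v in range(203,222,6):
    print(v,[tuple(int(x) for x in im[v:v+3,u].mean(0)) for u in range(214,248)])
for p in [(199,306),(286,303),(293,478)]: print('blk',f(p,.0725))
for p in [(163,270),(168,415),(322,270),(342,505)]: print('bed',f(p,.03))
```

```text
203 [(141, 154, 158), (139, 153, 157), (124, 135, 138), (97, 100, 99), (84, 83, 80), (84, 83, 79), (86, 83, 80), (85, 82, 81), (79, 83, 89), (63, 87, 111), (51, 87, 125), (51, 87, 123), (48, 85, 121), (51, 87, 122), (51, 89, 126), (52, 92, 129), (53, 92, 130), (53, 92, 129), (53, 92, 128), (54, 93, 132), (53, 93, 131), (53, 93, 131), (48, 89, 123), (46, 69, 94), (53, 55, 59), (59, 57, 54), (59, 56, 54), (58, 56, 54), (59, 56, 53), (57, 56, 53), (55, 55, 55), (81, 88, 90), (102, 111, 115), (100, 111, 114)]
209 [(139, 153, 158), (141, 155, 159), (127, 139, 142), (100, 106, 107), (87, 85, 82), (85, 83, 80), (86, 83, 80), (86, 83, 80), (86, 85, 83), (72, 89, 111), (51, 90, 127), (52, 91, 128), (52, 90, 128), (52, 92, 129), (53, 93, 129), (53, 92, 129), (54, 93, 130), (55, 95, 131), (52, 90, 128), (51, 90, 127), (51, 89, 125), (51, 89, 124), (52, 92, 128), (44, 75, 104), (50, 58, 66), (58, 56, 54), (58, 56, 55), (57, 55, 53), (60, 57, 57), (58, 56, 55), (56, 54, 53), (70, 75, 76), (91, 100, 103), (96, 106, 109)]
215 [(139, 153, 158), (140, 153, 157), (139, 153, 157), (122, 130, 132), (95,
[... 539 characters left out ...]
 (120, 133, 137), (122, 135, 138), (120, 132, 136), (114, 129, 135), (109, 126, 136), (104, 123, 139), (96, 118, 136), (88, 113, 132), (74, 102, 128), (64, 95, 126), (54, 91, 126), (55, 93, 129), (53, 92, 131), (53, 93, 131), (53, 95, 133), (52, 92, 132), (51, 93, 130), (50, 88, 124), (47, 70, 94), (53, 54, 59), (59, 56, 53), (59, 56, 54), (57, 56, 54), (58, 56, 54), (59, 57, 55), (52, 52, 50), (76, 83, 84), (97, 108, 110)]
blk [0.51663032 0.17934506 0.0725    ]
blk [0.51926071 0.13405525 0.0725    ]
blk [0.42752458 0.12745013 0.0725    ]
bed [0.54318493 0.20349865 0.03      ]
bed [0.46466678 0.19775887 0.03      ]
bed [0.54515712 0.11813606 0.03      ]
bed [0.41856428 0.10364365 0.03      ]
```

Emit:
arm_command --plan '[0, 0.05, 0.5, 0, 0, 0, 3.5, 0, 0, 1, 0, 0, 0, 3.5, 0, 0, 1, 0, 0, 0, 3.5, 0, 0, 1, 0, 0, 0, 3.5, 0, 0, 1, 0, 0, 0, 3.5, 0, 0, 1, 0, 0, 0, 3.5, 0, 0, 1, 0, 0, 0, 3.5, 0, 0, 1, 0, 0, 0, 3.5, 0, 0, 1, 0, 0, 0, 3.5, 0, 0, 1, 0, 0, 0, 3.5, 0, 0, 1, 0, 0, 0, 3.5, 0, 0, 0, 0, 0, 0, 3.5, 0, 0, 0, 0, 0, 0, 3.5]'

```text
time: 9.85
ee_pos: [0.461, 0.1555, 0.0591]
orientation: [-0.073, 1.57, 0.072]
wrist_force: [0.3, -0.5, -1.7]
gripper_width: 0.501
```

```bash
python3 look.py g wrist side top
python3 - <<'E'
from h import *
w=cv2.imread("pics/wrist_g.png")
a=cv2.resize(w[110:310,170:410],None,fx=2.4,fy=2.4,interpolation=cv2.INTER_CUBIC)
s=cv2.imread("pics/side_g.png")[150:245,225:300]
s=cv2.resize(s,None,fx=2.8,fy=2.8,interpolation=cv2.INTER_CUBIC)
t=cv2.imread("pics/top_g.png")[150:245,190:260]
t=cv2.resize(t,None,fx=3,fy=3,interpolation=cv2.INTER_CUBIC)
o=np.zeros((600,800,3),np.uint8);o[:480,:576]=a;o[:266,580:790]=s;o[280:565,580:790]=t
cv2.imwrite("pics/c7.png",o)
E
```

```text
t 9.85 p [0.461  0.1555 0.0591] psi 5.29 xdown [-6.e-04 -2.e-04 -1.e+00] j [ 0.648  0.283 -0.378 -0.    -0.91  -2.127] f [ 0.3 -0.5 -1.7] tq [-0.02  0.19  0.03] w 0.501
```

View pics/c7.png

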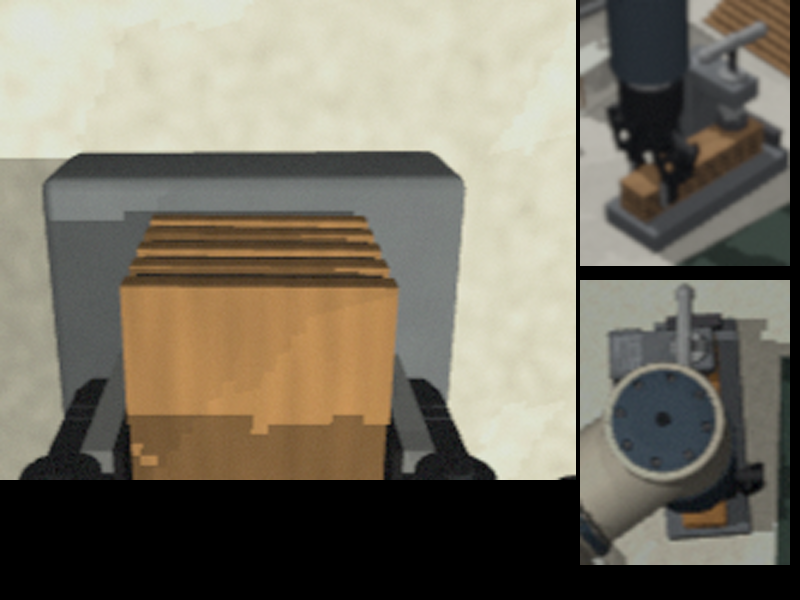

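Run:
```python
from h import *
i=np.load("pics/wrist_g.npy",allow_pickle=True).item()
im=cv2.imread("pics/wrist_g.png").astype(float)
g=im.mean(2)
sat=im[:,:,2]-im[:,:,0]
def sub(row,a,b,th,arr):
    r=arr[row-1:row+2].mean(0)
    for u in range(a,b):
        if (r[u]-th)*(r[u+1]-th)<=0: return u+(r[u]-th)/(r[u]-r[u+1])
z={}
L=[];Rr=[];BL=[];BR=[]
for v in range(194,262,6):
    l=sub(v,185,200,(g[v,180:186].mean()+g[v,205])/2,g); r=sub(v,350,375,(g[v,345]+g[v,372:380].mean())/2,g)
    if l and r: print(v,round(l,2),round(r,2)); L.append(ray('',(l,v),.03,i));Rr.append(ray('',(r,v),.03,i))
for v in range(232,290,6):
    l=sub(v,212,232,50,sat); r=sub(v,325,345,50,sat)
    if l and r: print('b',v,round(l,2),round(r,2));BL.append(ray('',(l,v),.0718,i));BR.append(ray('',(r,v),.0718,i))
for n,A in [('bedL',L),('bedR',Rr),('blkL',BL),('blkR',BR)]:
    A=np.array(A);p=np.polyfit(A[:,0],A[:,1],1);print(n,len(A),np.degrees(np.arctan(p[0])),'y@.42,.592',np.polyval(p,[.42,.592]))
```

```text
194 186.59 362.91
200 187.31 362.47
206 188.31 361.74
212 189.08 361.44
218 189.56 360.91
224 190.18 360.53
230 190.89 359.79
236 191.25 359.5
242 192.03 358.89
248 192.33 358.49
254 193.09 357.89
260 193.83 357.55
b 232 219.71 335.32
b 238 219.95 335.09
b 244 220.29 334.63
b 250 220.65 334.23
b 256 220.89 333.74
b 262 221.16 333.43
b 268 221.59 333.15
b 274 221.82 332.67
b 280 222.12 332.34
b 286 223.73 331.48
bedL 12 6.002063599542902 y@.42,.592 [0.10652686 0.12461106]
bedR 12 5.629575583103343 y@.42,.592 [0.19546409 0.21241848]
blkL 10 5.403335573347167 y@.42,.592 [0.13011987 0.14638876]
blkR 10 4.997662944379357 y@.42,.592 [0.17439808 0.18943906]
```

Emit:
arm_command --plan '[0, -0.08, 0, -0.6, 0, 0, 3.5, 0, 0, 0.5, 0, 0, 0, 3.5, 0, 0, 0.5, 0, 0, 0, 3.5, 0, 0, 0.1, 0, 0, 0, 3.5, 0, 0, 0, 0, 0, 0, 3.5, 0, 0, 0, 0, 0, 0, 3.5]'

```text
time: 10.6
ee_pos: [0.472, 0.1559, 0.0591]
orientation: [-0.081, 1.57, 0.081]
wrist_force: [0.8, -0.3, -2.5]
gripper_width: 0.503
```

Emit:
arm_command --plan '[0, 0, 0.1, 0, 0, 0, 3.5, 0, 0, 0.1, 0, 0, 0, 3.5, 0, 0, 0, 0, 0, 0, 3.5]'

```text
time: 10.9
ee_pos: [0.4735, 0.156, 0.059]
orientation: [-0.081, 1.571, 0.081]
wrist_force: [-2.4, 0.4, -2.6]
gripper_width: 0.508
```

Emit:
arm_command --plan '[0, 0, 0.1, 0, 0, 0, 3.5, 0, 0, 0.1, 0, 0, 0, 3.5, 0, 0, 0, 0, 0, 0, 3.5]'

```text
time: 11.2
ee_pos: [0.4736, 0.1559, 0.0585]
orientation: [-0.082, 1.574, 0.08]
wrist_force: [-10.6, 0.8, 1.9]
gripper_width: 0.501
```

Emit:
arm_command --plan '[0.1, 0, -0.1, 0, 0, 0, 3.5, 0.1, 0, 0, 0, 0, 0, 3.5, 0.05, 0, 0.05, 0, 0, 0, 3.5, 0, 0, 0, 0, 0, 0, 3.5, 0, 0, 0, 0, 0, 0, 3.5]'

```text
time: 11.7
ee_pos: [0.4736, 0.1559, 0.0573]
orientation: [-0.082, 1.573, 0.08]
wrist_force: [-12.4, 0.3, 10.6]
gripper_width: 0.504
```

```bash
python3 look.py h wrist side
python3 - <<'E'
from h import *
w=cv2.imread("pics/wrist_h.png")
a=cv2.resize(w[110:310,170:410],None,fx=2.4,fy=2.4,interpolation=cv2.INTER_CUBIC)
s=cv2.imread("pics/side_h.png")[150:245,225:300]
s=cv2.resize(s,None,fx=2.8,fy=2.8,interpolation=cv2.INTER_CUBIC)
o=np.zeros((600,800,3),np.uint8);o[:480,:576]=a;o[:266,580:790]=s
cv2.imwrite("pics/c8.png",o)
E
```

```text
t 11.7 p [0.4736 0.1559 0.0573] psi 5.91 xdown [-3.4e-03 -9.0e-04 -1.0e+00] j [ 6.320e-01  3.070e-01 -3.470e-01 -2.000e-03 -9.200e-01 -2.099e+00] f [-12.4   0.3  10.6] tq [0.17 4.05 0.1 ] w 0.504
```

View pics/c8.png

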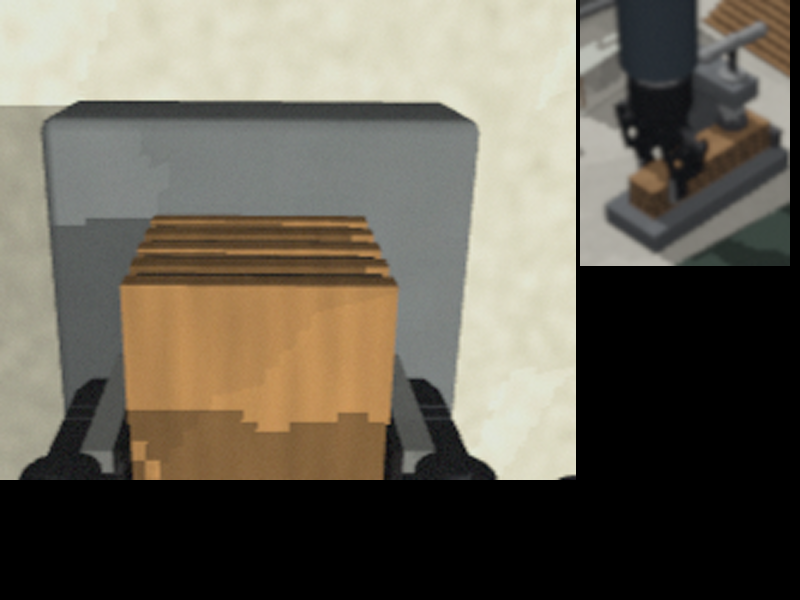

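Emit:
arm_command --plan '[-0.08, 0, -0.1, 0, 0, 0, 3.5, 0, 0, 0, 0, 0, 0, 8.54, 0, 0, 0, 0, 0, 0, 8.54, 0, 0, 0, 0, 0, 0, 8.54, 0, 0, 0, 0, 0, 0, 8.54, 0, 0, 0, 0, 0, 0, 8.54, 0, 0, 0, 0, 0, 0, 8.54, 0, 0, 0, 0, 0, 0, 8.54]'

```text
time: 12.6
ee_pos: [0.4747, 0.1563, 0.0576]
orientation: [-0.081, 1.569, 0.081]
wrist_force: [-0.3, 0.1, -0.1]
gripper_width: 0.998
```

```bash
python3 look.py i wrist
```

```text
t 12.6 p [0.4747 0.1563 0.0576] psi 5.91 xdown [ 1.e-04 -0.e+00 -1.e+00] j [ 0.632  0.307 -0.348  0.    -0.916 -2.1  ] f [-0.3  0.1 -0.1] tq [-0.   -0.01  0.03] w 0.998
```

View pics/wrist_i.png

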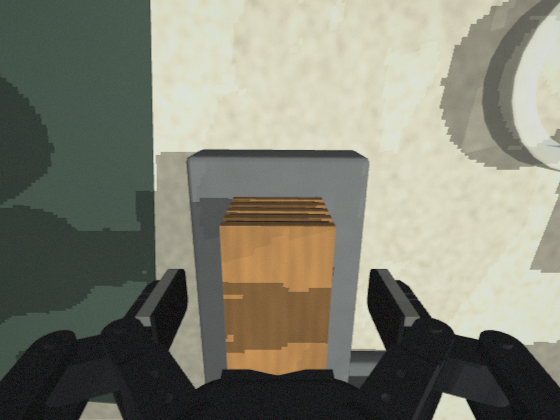

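Emit:
arm_command --plan '[-1.5, 0, -1, 0, 0, 0, 8.54, -3, 0, -1.5, 0, 0, 0, 8.54, -4, 0, -1.5, 0, 0, 0, 8.54, -4.5, 0, 0, 0, 0, 0, 8.54, -4.5, 0, 0, 0, 0, 0, 8.54, -4.5, 0, 0, 0, 0, 0, 8.54, -4, 0, 0, 0, 0, 0, 8.54, -1.3, 0, 2, 0, 0, 0, 8.54, 0, 0, 3.5, 0, 0, 0, 8.54, 0, 0, 3.5, 0, 0, 0, 8.54, 0, 0, 3.5, 0, 0, 0, 8.54, 0, 0, 2, 0, 0, 0, 8.54, 0, 0, 1.3, 0, 0, 0, 8.54]'

```text
time: 13.95
ee_pos: [0.5934, 0.1684, 0.3291]
orientation: [-0.081, 1.571, 0.08]
wrist_force: [-0.0, 0.3, 1.0]
gripper_width: 0.999
```

Emit:
arm_command --plan '[0, 0, 0, -5, 0, 0, 8.54, 0, 0, 0, -8.5, 0, 0, 8.54, 0, 0, 0, -8.5, 0, 0, 8.54, 0, 0, 0, -8.5, 0, 0, 8.54, 0, 0, 0, -8.5, 0, 0, 8.54, 0, 0, 0, -8.5, 0, 0, 8.54, 0, 0, 0, -8.5, 0, 0, 8.54, 0, 0, 0, -8.5, 0, 0, 8.54, 0, 0, 0, -8.5, 0, 0, 8.54, 0, 0, 0, -8.5, 0, 0, 8.54, 0, 0, 0, -8.5, 0, 0, 8.54, 0, 0, 0, -8.5, 0, 0, 8.54, 0, 0, 0, -8.5, 0, 0, 8.54, 0, 0, 0, -8.5, 0, 0, 8.54, 0, 0, 0, -8.5, 0, 0, 8.54, 0, 0, 0, -8.5, 0, 0, 8.54, 0, 0, 0, -8.5, 0, 0, 8.54, 0, 0, 0, -8.5, 0, 0, 8.54, 0, 0, 0, -8.5, 0, 0, 8.54, 0, 0, 0, -8.5, 0, 0, 8.54]'

```text
time: 15.95
ee_pos: [0.5919, 0.1684, 0.3303]
orientation: [-2.156, 0.137, 2.157]
wrist_force: [0.6, -0.3, -0.3]
gripper_width: 1.001
```

Emit:
arm_command --plan '[0, 0, 0, -7, 0, 0, 8.54, 0, 0, 0, 0, 0, 0, 8.54, 0, 0, 0, 0, 0, 0, 8.54]'

```text
time: 16.25
ee_pos: [0.592, 0.1684, 0.3305]
orientation: [-2.214, 0.015, 2.215]
wrist_force: [-0.4, 0.5, -0.6]
gripper_width: 0.999
```

```bash
python3 look.py j wrist side
```

```text
t 16.25 p [0.592  0.1684 0.3305] psi 179.22 xdown [-2.e-04 -1.e-04 -1.e+00] j [ 0.531  0.389  0.498 -0.    -1.68   1.026] f [-0.4  0.5 -0.6] tq [ 0.02 -0.    0.02] w 0.999
```

View pics/wrist_j.png

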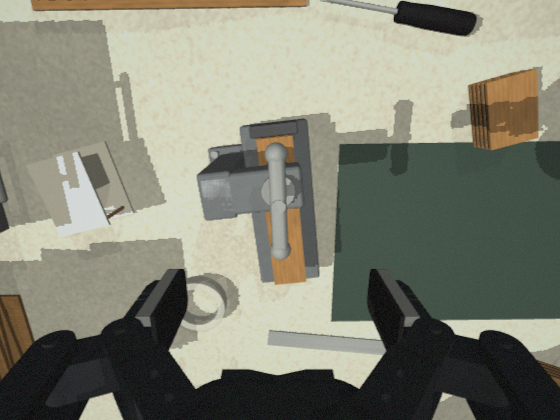

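View pics/side_j.png

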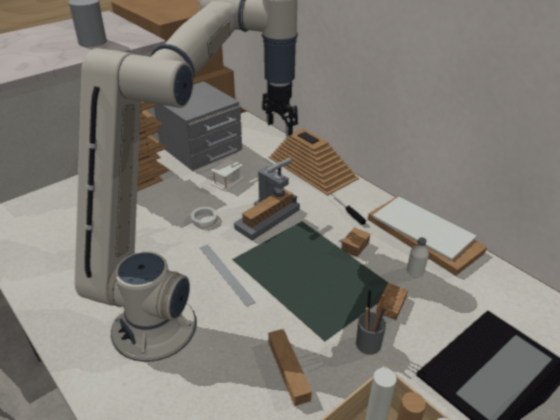

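Run:
```python
from h import *
i=np.load("pics/wrist_j.npy",allow_pickle=True).item()
im=cv2.imread("pics/wrist_j.png")
a=cv2.resize(im[110:300,190:340],None,fx=3.1,fy=3.1,interpolation=cv2.INTER_CUBIC);cv2.imwrite("pics/c9.png",a)
s=manip.state();R=Ro.from_rotvec(s['orientation']).as_matrix()
P=[ray('',uv,.1945,i) for uv in [(275.8,151.5),(280.3,250.5)]]
d=P[0]-P[1];print(P,np.linalg.norm(d),np.degrees(np.arctan2(d[1],d[0])));c=(P[0]+P[1])/2
print('c',c,'in tool cm',R.T@(c-s['ee_pos'])*100)
```

```text
[array([0.63583618, 0.16913784, 0.1945    ]), array([0.54651728, 0.16634421, 0.1945    ])] 0.08936257332293521 1.7914567920094882
c [0.59117673 0.16774102 0.1945    ] in tool cm [13.60034149  0.06713144  0.07531744]
```

View pics/c9.png

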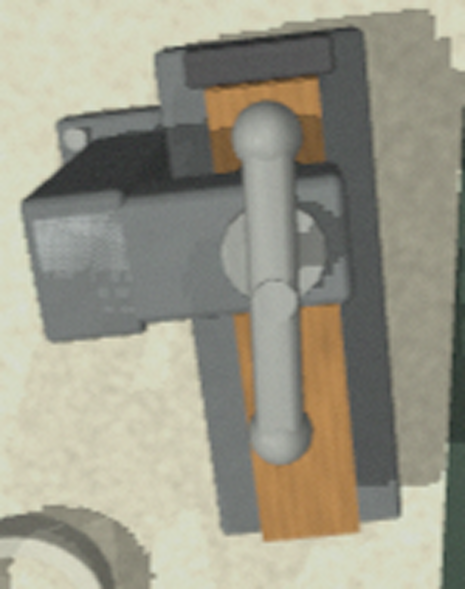

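Emit:
arm_command --plan '[2, 0.07, 0.07, -2.6, 0, 0, 8.54, 4, 0, 0, 0, 0, 0, 8.54, 4, 0, 0, 0, 0, 0, 8.54, 2.2, 0, 0, 0, 0, 0, 8.54, 1, 0, 0, 0, 0, 0, 8.54, 0, 0, 0, 0, 0, 0, 5, 0, 0, 0, 0, 0, 0, 4, 0, 0, 0, 0, 0, 0, 3, 0, 0, 0, 0, 0, 0, 3]'

```text
time: 17.25
ee_pos: [0.5919, 0.168, 0.2]
orientation: [2.207, 0.04, -2.202]
wrist_force: [0.3, -0.3, -0.4]
gripper_width: 0.358
```

```bash
python3 look.py k wrist side
```

```text
t 17.25 p [0.5919 0.168  0.2   ] psi -177.99 xdown [ 0.0023  0.0011 -1.    ] j [ 0.53   0.4    0.187  0.    -1.355  1.075] f [ 0.3 -0.3 -0.4] tq [-0.02  0.    0.01] w 0.358
```

View pics/wrist_k.png

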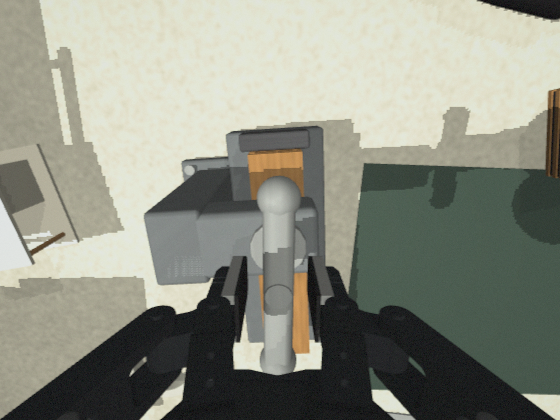

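Emit:
arm_command --plan '[0, 0, 0, 0, 0, 0, 0.8, 0, 0, 0, 0, 0, 0, 0.8, 0, 0, 0, 0, 0, 0, 0.8, 0, 0, 0, 0, 0, 0, 0.8, 0, 0, 0, 0, 0, 0, 0.8]' --force 70

```text
time: 17.85
ee_pos: [0.5914, 0.1676, 0.1991]
orientation: [2.204, 0.039, -2.203]
wrist_force: [-0.7, -1.3, 4.6]
gripper_width: 0.149
```

```bash
python3 look.py l wrist
```

```text
t 17.85 p [0.5914 0.1676 0.1991] psi -177.99 xdown [ 7.e-04 -1.e-04 -1.e+00] j [ 0.53   0.401  0.186  0.    -1.355  1.076] f [-0.7 -1.3  4.6] tq [-0.31  0.42 -0.04] w 0.149
```

View pics/wrist_l.png

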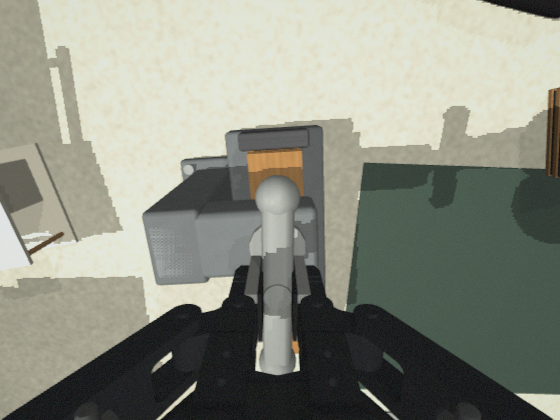

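Emit:
arm_command --plan '[0.03, 0, 0, 4, 0, 0, 0.8, 0.07, 0, 0, 8, 0, 0, 0.8, 0.07, 0, 0, 8, 0, 0, 0.8, 0.07, 0, 0, 8, 0, 0, 0.8, 0.07, 0, 0, 8, 0, 0, 0.8, 0.07, 0, 0, 8, 0, 0, 0.8, 0, 0, 0, 0, 0, 0, 0.8, 0, 0, 0, 0, 0, 0, 0.8]'

```text
time: 18.7
ee_pos: [0.5916, 0.168, 0.1954]
orientation: [-1.796, 0.686, 1.794]
wrist_force: [-0.7, 0.9, 4.9]
gripper_width: 0.149
```

```bash
python3 look.py m wrist
```

```text
t 18.7 p [0.5916 0.168  0.1954] psi 138.09 xdown [ 1.3e-03  6.0e-04 -1.0e+00] j [ 0.531  0.403  0.179  0.    -1.346  0.309] f [-0.7  0.9  4.9] tq [0.09 0.35 0.02] w 0.149
```

View pics/wrist_m.png

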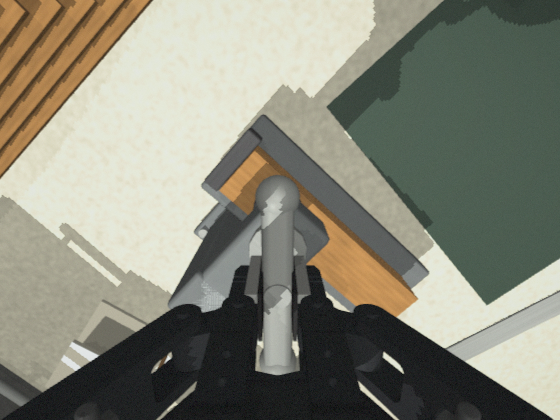

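Emit:
arm_command --plan '[0.035, 0, 0, 4, 0, 0, 0.8, 0.07, 0, 0, 8, 0, 0, 0.8, 0.07, 0, 0, 8, 0, 0, 0.8, 0.07, 0, 0, 8, 0, 0, 0.8, 0.07, 0, 0, 8, 0, 0, 0.8, 0.07, 0, 0, 8, 0, 0, 0.8, 0.07, 0, 0, 8, 0, 0, 0.8]'

```text
time: 19.45
ee_pos: [0.5921, 0.1683, 0.1909]
orientation: [-1.155, 1.24, 1.154]
wrist_force: [0.6, 1.6, 4.6]
gripper_width: 0.146
```

```bash
python3 look.py n
```

```text
t 19.45 p [0.5921 0.1683 0.1909] psi 85.79 xdown [ 0.0024  0.0011 -1.    ] j [ 0.531  0.405  0.171  0.    -1.334 -0.604] f [0.6 1.6 4.6] tq [ 0.15 -0.27  0.16] w 0.146
```

Emit:
arm_command --plan '[0.07, 0, 0, 8, 0, 0, 0.8, 0.07, 0, 0, 8, 0, 0, 0.8]'

```text
time: 19.65
ee_pos: [0.5923, 0.1682, 0.1897]
orientation: [-0.946, 1.353, 0.944]
wrist_force: [1.2, 1.4, 5.2]
gripper_width: 0.151
```

```bash
python3 look.py o
```

```text
t 19.65 p [0.5923 0.1682 0.1897] psi 69.79 xdown [ 0.0028  0.001  -1.    ] j [ 5.300e-01  4.050e-01  1.690e-01  1.000e-03 -1.331e+00 -8.830e-01] f [1.2 1.4 5.2] tq [ 0.13 -0.28  0.23] w 0.151
```

Emit:
arm_command --plan '[0.07, 0, 0, 8, 0, 0, 0.8, 0.07, 0, 0, 8, 0, 0, 0.8]'

```text
time: 19.85
ee_pos: [0.5924, 0.1681, 0.1885]
orientation: [-0.733, 1.44, 0.732]
wrist_force: [0.8, -0.3, 6.6]
gripper_width: 0.147
```

```bash
python3 look.py p side wrist
```

```text
t 19.85 p [0.5924 0.1681 0.1885] psi 53.8 xdown [ 3.3e-03  8.0e-04 -1.0e+00] j [ 5.300e-01  4.060e-01  1.660e-01  1.000e-03 -1.328e+00 -1.162e+00] f [ 0.8 -0.3  6.6] tq [ 0.03 -0.3   0.3 ] w 0.147
```

View pics/wrist_p.png

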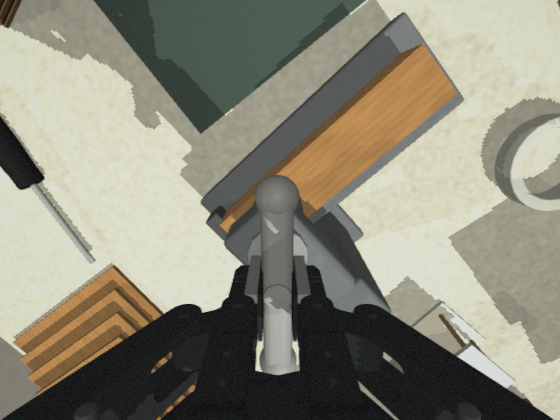

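Emit:
arm_command --plan '[0.07, 0, 0, 8, 0, 0, 0.8, 0.07, 0, 0, 8, 0, 0, 0.8, 0.07, 0, 0, 8, 0, 0, 0.8, 0, 0, 0, 0, 0, 0, 0.8]'

```text
time: 20.35
ee_pos: [0.5926, 0.1679, 0.1865]
orientation: [-0.409, 1.528, 0.409]
wrist_force: [0.6, 0.5, 6.8]
gripper_width: 0.147
```

```bash
python3 look.py q
```

```text
t 20.35 p [0.5926 0.1679 0.1865] psi 29.91 xdown [ 3.6e-03  5.0e-04 -1.0e+00] j [ 5.300e-01  4.070e-01  1.620e-01  1.000e-03 -1.323e+00 -1.579e+00] f [0.6 0.5 6.8] tq [-0.09 -0.56  0.32] w 0.147
```

Emit:
arm_command --plan '[0.05, 0, 0, 6, 0, 0, 0.8, 0.03, 0, 0, 4, 0, 0, 0.8, 0, 0, 0, 0, 0, 0, 0.8, 0, 0, 0, 0, 0, 0, 0.8, 0, 0, 0, 0, 0, 0, 0.8]'

```text
time: 20.85
ee_pos: [0.5927, 0.1678, 0.1859]
orientation: [-0.276, 1.549, 0.275]
wrist_force: [2.3, -0.7, 6.0]
gripper_width: 0.148
```

```bash
python3 look.py r side wrist
python3 - <<'E'
from h import *
s=cv2.imread("pics/side_r.png")[140:240,225:315]
cv2.imwrite("pics/c10.png",cv2.resize(s,None,fx=6,fy=6,interpolation=cv2.INTER_CUBIC))
E
```

```text
t 20.85 p [0.5927 0.1678 0.1859] psi 20.14 xdown [ 3.9e-03  4.0e-04 -1.0e+00] j [ 0.53   0.407  0.161  0.002 -1.321 -1.75 ] f [ 2.3 -0.7  6. ] tq [-0.29 -0.5   0.32] w 0.148
```

View pics/c10.png

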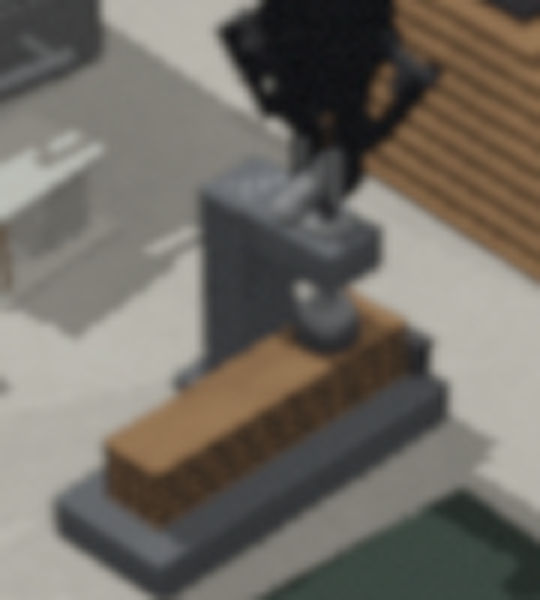

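View pics/wrist_r.png

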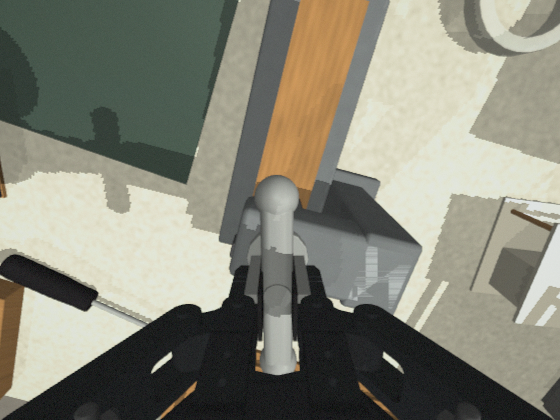

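Emit:
arm_command --plan '[0, 0, 0, 0, 0, 0, 4, 0, 0, 0, 0, 0, 0, 5, 0, 0, 0, 0, 0, 0, 5, 0, 0, 0, 0, 0, 0, 5, 0, 0, 0, 0, 0, 0, 5, -1, 0, 0, 0, 0, 0, 5, -2, 0, 0, 0, 0, 0, 5, -4, 0, 0, 0, 0, 0, 5, -4, 0, 0, 0, 0, 0, 5, -3, 0, 0, 0, 0, 0, 8.54, 0, 0, 0, 0, 0, 0, 8.54, 0, 0, 0, 0, 0, 0, 8.54]'

```text
time: 22.15
ee_pos: [0.5914, 0.1679, 0.3257]
orientation: [-0.273, 1.551, 0.275]
wrist_force: [0.4, -1.3, -0.6]
gripper_width: 0.997
```

```bash
python3 look.py s side wrist
```

```text
t 22.15 p [0.5914 0.1679 0.3257] psi 20.02 xdown [ 0.0018  0.0014 -1.    ] j [ 0.53   0.385  0.479 -0.    -1.663 -1.752] f [ 0.4 -1.3 -0.6] tq [0.   0.03 0.01] w 0.997
```

View pics/wrist_s.png

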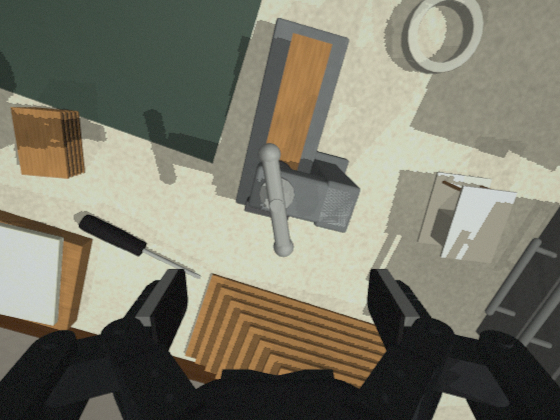

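Run:
```python
from h import *
i=np.load("pics/wrist_s.npy",allow_pickle=True).item()
P=[ray('',uv,.181,i) for uv in [(269.8,154),(283.8,246.5)]]
d=P[1]-P[0];a=np.degrees(np.arctan2(d[1],d[0]));print((P[0]+P[1])/2,np.linalg.norm(d),a,'screw',np.radians(5.6-a)%np.pi)
# block vs bed near end
for uv,z in [((290,33),.07),((331,42),.07),((277,19),.03),((348,40),.03)]: print(ray('',uv,z,i))
im=cv2.imread("pics/wrist_s.png");cv2.imwrite("pics/c11.png",cv2.resize(im[0:270,220:380],None,fx=2.2,fy=2.2,interpolation=cv2.INTER_CUBIC))
```

```text
[0.59120897 0.16868179 0.181     ] 0.08637284990480647 28.28397163682007 screw 2.7456826610982756
[0.44042913 0.12849068 0.07      ]
[0.43334901 0.17302265 0.07      ]
[0.42412928 0.10781567 0.03      ]
[0.41578778 0.19461199 0.03      ]
```

View pics/c11.png

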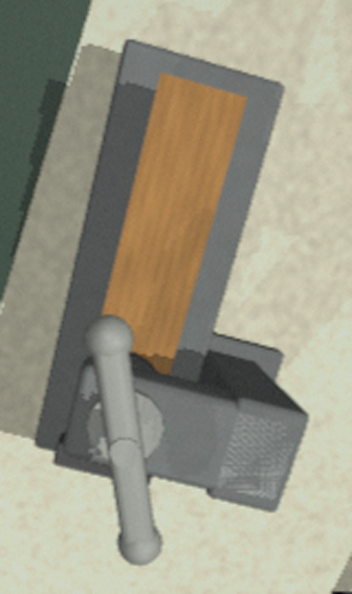

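```bash
python3 - <<'E'
from h import *
i=np.load("pics/wrist_i.npy",allow_pickle=True).item()
for uv,z in [((221,224),.07),((335,224),.07),((231,198),.031),((322,198),.031),((190,158),.03),((366,160),.03)]: print(ray('',uv,z,i).round(4))
i=np.load("pics/wrist_j.npy",allow_pickle=True).item()
print('j')
f=lambda u,v,z: ray('',(u/3.1+190,v/3.1+110),z,i).round(4)
for p in [(262,541,.07),(358,532,.07),(222,531,.03),(400,515,.03),(207,90,.07),(319,78,.07)]: print(f(*p))
E
python3 - <<'E'
import cv2
im=cv2.imread("pics/wrist_k.png");cv2.imwrite("pics/c12.png",cv2.resize(im[110:220,200:350],None,fx=5,fy=5,interpolation=cv2.INTER_CUBIC))
E
```

```text
[0.4386 0.1316 0.07  ]
[0.4342 0.1744 0.07  ]
[0.4398 0.13   0.031 ]
[0.4352 0.175  0.031 ]
[0.4222 0.1092 0.03  ]
[0.4144 0.1934 0.03  ]
j
[0.4343 0.1744 0.07  ]
[0.4383 0.1312 0.07  ]
[0.4155 0.1948 0.03  ]
[0.4233 0.1069 0.03  ]
[0.6337 0.1925 0.07  ]
[0.6377 0.1492 0.07  ]
```

View pics/c12.png

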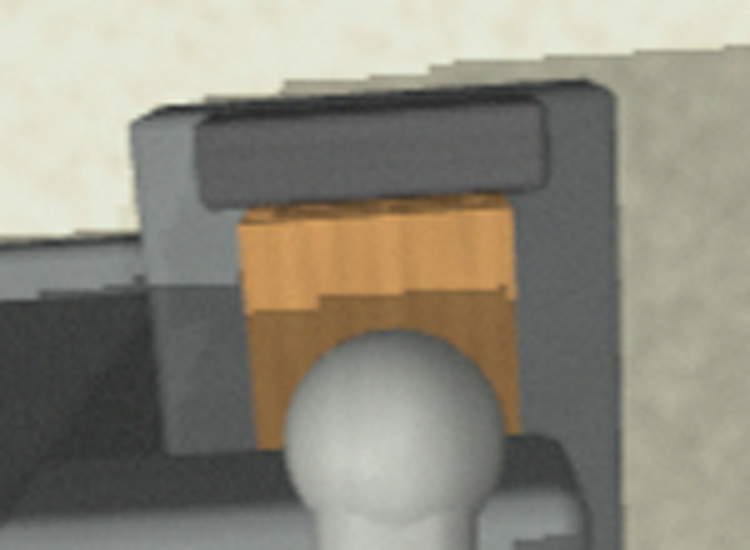

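Run:
```python
from h import *
i=np.load("pics/wrist_s.npy",allow_pickle=True).item()
f=lambda u,v,z: ray('',(u/2.2+220,v/2.2),z,i)
for n,a,b,z in [('blkL',(159,78),(103,305),.07),('blkR',(247,100),(172,372),.07),('bedL',(124,55),(40,430),.03),('bedR',(281,95),(217,330),.03)]:
    A=f(*a,z);B=f(*b,z);d=B-A;print(n,A.round(4),B.round(4),np.degrees(np.arctan2(d[1],d[0])).round(2))
    p=d[1]/d[0]; print('  y@.44,.56',(A[1]+p*(.44-A[0])).round(4),(A[1]+p*(.56-A[0])).round(4))
print(f(160,74,.07),f(247,97,.07))
```

```text
blkL [0.4418 0.1316 0.07  ] [0.5532 0.1421 0.07  ] 5.37
  y@.44,.56 0.1314 0.1427
blkR [0.436  0.1756 0.07  ] [0.5743 0.1899 0.07  ] 5.88
  y@.44,.56 0.176 0.1884
bedL [0.4302 0.1092 0.03  ] [0.6431 0.1307 0.03  ] 5.77
  y@.44,.56 0.1102 0.1223
bedR [0.419  0.1957 0.03  ] [0.5477 0.2112 0.03  ] 6.88
  y@.44,.56 0.1982 0.2127
[0.43999519 0.13144339 0.07      ] [0.43474048 0.17510674 0.07      ]
```

Emit:
arm_command --plan '[-1, -4, -1, 0, 0, 0, 8.54, 0, -4, -2, 0, 0, 0, 8.54, 0, -4, -2, 0, 0, 0, 8.54, 0, -4, -2, 0, 0, 0, 8.54, 0, -4, -2, 0, 0, 0, 8.54, 0, -4, -2, 0, 0, 0, 8.54, 0, -4, -2, 0, 0, 0, 8.54, 0, -4, -2, 0, 0, 0, 8.54, 0, 0, 0, 0, 0, 0, 8.54, 0, 0, 0, 0, 0, 0, 8.54]'

```text
time: 23.25
ee_pos: [0.5593, -0.1852, 0.3332]
orientation: [-0.272, 1.556, 0.273]
wrist_force: [0.2, 0.3, 0.4]
gripper_width: 1.001
```

```bash
python3 look.py t top side
python3 - <<'E'
from h import *
t=cv2.imread("pics/top_t.png");s=cv2.imread("pics/side_t.png")
a=cv2.resize(t[150:245,190:260],None,fx=6,fy=6,interpolation=cv2.INTER_CUBIC)
b=cv2.resize(s[150:245,225:300],None,fx=4.8,fy=6,interpolation=cv2.INTER_CUBIC)
cv2.imwrite("pics/c13.png",np.hstack([a,b]))
E
```

```text
t 23.25 p [ 0.5593 -0.1852  0.3332] psi 19.89 xdown [-2.4e-03  5.0e-04 -1.0e+00] j [-0.055  0.333  0.423 -0.    -1.664 -1.169] f [0.2 0.3 0.4] tq [ 0.07 -0.01 -0.  ] w 1.001
```

View pics/c13.png

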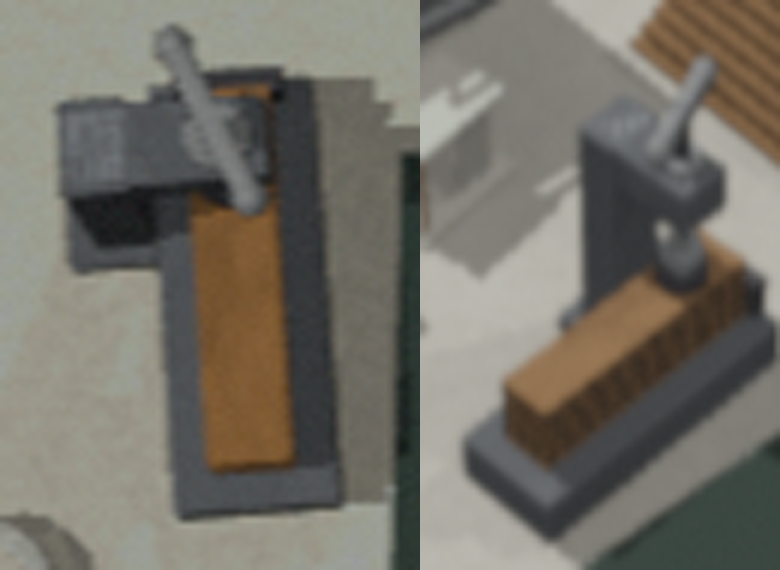

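View pics/top_t.png

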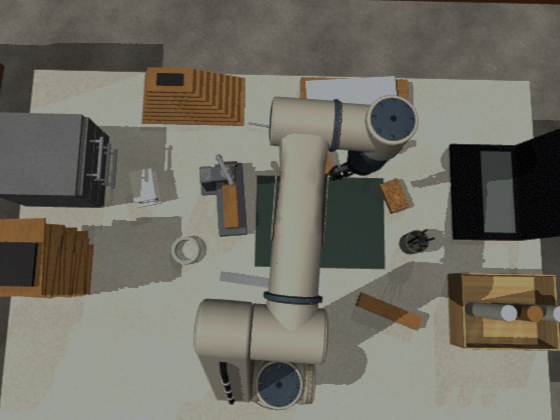

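```bash
python3 -c "
from plant import manip
print(manip.close_job())"
```

```text
the job is handed in; nothing more can be done
None
```

The left-most of the two matching blocks is now clamped on the press bed, and I handed the job in at about 23 s.

**What I did:** I slid the block under the foot until it met the end stop, where the push force rose to about 12 N. I then turned the T-handle about 162° clockwise with the block in place, let go and moved the arm clear.

**Clamping:**
- The bar now reads about 2.75 rad after springing back, which puts the spring squeeze at 4.7–5 mm of its 10 mm gap. That figure comes from the bar angle, because the gap itself is too small to measure in the pictures.
- Torque about the screw read about 0.16 N m before contact, rising to about 0.32 N m at the end. The reading was noisy.

**Block position:**
- **Centring:** the wrist camera puts the block's centre line within 1–2 mm of the bed's. The coarser top camera had suggested up to 3–4 mm before I corrected it.
- **Against the stop:** the gap behind the block's near end measured 17–18 mm, against the 20 mm expected. I put the difference down to the bed's rounded edge and calibration. The force rise and the close-up before clamping both agree that the block is against the stop, and it did not shift during tightening.

**Other things on the table:** nothing else appeared moved. I compared them by eye only, and the arm hid part of the offcut, the screwdriver and the glue bottle in the last picture.

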